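# Pinch the tall battery pack out of the bench charger

## Robot

A 7-joint arm with a two-finger parallel gripper is mounted at the origin on the work surface. World frame = base frame: x ahead of the robot, y to its left, z up, the work surface at z = 0. Lengths are in mm, angles in rad, forces in N, time in s.
With the tool pointing down it reaches from about 425 to 875 mm from the base axis. Payload 4.7 kg.
Tool frame: the origin (TCP) lies midway between the tips of the shut fingers; the grasp point (between the pads) lies 19 mm behind it (bot.hold_point_z is the distance from the TCP to the grasp point, in mm); z points along the fingers, y is the line along which they close (so a half turn about z gives the same grasp; the last joint's range is limited). The gripper opens to 85 mm and grips with 20 to 120 N. Pads are 22 mm wide; open, the fingers measure 114 mm over their backs; the gripper's body (76 mm by 85 mm) begins 54 mm behind the grasp point. The pads swing forward as they close: fully open they stand 13 mm farther back than shut.
Start: joints at [1.31, 0.321, -0.07, 1.45, 0.023, 1.371, -0.057], TCP at [176.36, -625.637, 231.349] pointing down, gripper open.
Joint ranges: [-2.86, 2.86], [-0.3, 2.09], [-1.38, 1.24], [0.06, 2.45], [-1.56, 4.7], [0.09, 2.05], [-2.69, 2.69]. Speed limits (rad/s): [2.57, 2.57, 3.14, 3.14, 3.14, 3.14, 3.14].

## Interface

Orientations are given as a unit quaternion [w, x, y, z].
In Python, from rig import bot gives the robot as it stands. The module is installed in compiled form; this text tells all that it offers.
- The arm moves only by the tool servo_tool, never from a script. Its argument "series" is one flat list of numbers, 5 for each row, row after row: the finger opening in mm, from 0 to 85.4, then the shift along the tool's x, y, z each as a share of 40 mm, from -1 to 1, then the turn about the tool's z as a share of 5 degrees, from -1 to 1. A call has 1 to 8 rows; each row shifts and turns the commanded pose from where the row before left it, along the tool's axes as they then stand; what a row does not reach is not made up. A row lasts 1/10 s, in which the tool goes at most 50 mm and 8.59 degrees, less where a joint would pass 70% of its speed; a pose out of reach is approached as far as the arm can. A call with a number of a shift or a turn outside -1 to 1 is refused whole. A call with a gripper value outside its range is refused whole. The fingers move at their own pace and stop on an object; "force" is the grip in N (left out, the last holds). Time passes only in rows, so rows that do not move let the fingers close. It gives the time, the measured TCP pose, the force, the opening and the grip force at its end, in the units of the state.
- bot.get_obs(): the state, without advancing time (a new reading comes with each control period).
- bot.snapshot(name): name is "scene" or "side" or "wrist"; returns the picture (480x640x3 uint8, red, green, blue); there is no depth.
- bot.calibration(name): a dict with "fovy" (degrees; the focal length in pixels is half the picture's height over the tangent of half this angle, whatever the lens; pixels are square), "cx", "cy" (the principal point, pixels), "T" (4x4, takes a point from camera to world coordinates). Camera axes: x right, y down, z forward; pixel columns grow to the right and rows downward; lengths in mm; the calibration is good to about 2 mm. A picture is of the moment at which its call begins: read the wrist's pose just before it. calibration takes no time and is no camera call; for the wrist camera it gives the pose at the moment of the call.
- bot.close_job(): hands the job in; it is judged then, once.
The state is a dict: "t": time; "qpos": joint angles; "qvel": joint speeds; "joint_efforts": joint torques, N m; "position": TCP position; "tcp_rot": TCP orientation; "ft_force": force on the tool from outside, world axes, zero at the start; "torque": the same for the moment, N m; "finger_gap": finger opening in mm; "grip_force": force on a finger pad.
Only numpy, scipy, OpenCV 4.12 (cv2) and the standard library are available. Lean on these libraries where they do the work, as an engineer would, in place of code of your own. Each camera call takes 0.05 s, during which the arm holds its last target. There are 200 camera calls.

## Task

Take the tall cordless-tool battery pack out of the three-bay charger: pinch the spring catches on its two long sides in together while it is still fully home, draw it straight up out of its bay, and finish while still holding it up by its catches (it is not put down), upright and still, with the foot of its stem a good 5 cm above the top of the charger, ready to be handed over. Do not tear it past its hooks, leave the two short packs home in their bays, and do not shove the other things on the bench about.

Things in the scene. Friction and masses are not known exactly. Their poses are not given: they have to be found in the camera images.
- charger: grey three-bay charger screwed to the bench. Origin on the bench under its middle; y along the row of bays, x across, z up. Deck flat, 58 mm above the bench, 124 mm (x) by 272 mm (y), clear beside the packs to 1.5 mm; a step 40 mm high on the -x side out to x = -87 mm. Bays at y = -84, 0, 84 mm, a pack in each; which pack is where varies
- pack_tall: tall black battery pack, 0.3 to 0.6 kg: base block 42 (x) by 72 (y) by 62 mm high, a stem 34 by 44 mm reaching 34 mm down into the bay (1.5 mm clearance a side). Origin: centre of the base's underside, on the charger's deck when home; z up, axes parallel to the charger's. A spring catch on each long side (-x and +x)
- pack_tall_grip (a point): point in the tall pack midway between its two catch pads, 26 mm above its origin; the pads, 26 mm long (y), stand from 14 to 38 mm above the origin and measure 60 mm over both when out, 48 mm when fully in. While a catch is out, its hook lies 1.5 mm under the 8 mm thick lip of the bay and the pack cannot rise
- pack_tall_foot (a point): centre of the bottom end of the tall pack's stem, 34 mm below its origin
- pack_tall_catch_a (a joint): grey ribbed catch pad on the tall pack's own -x side. Value in m: 0 sprung out, its face 9 mm proud of the base; 0.006 fully in against its stop, 3 mm proud. Its spring takes about 3.5 N to start and 8 N at the stop, and pushes it out again when let go; from 0.004 on its hook is clear of the lip
- pack_tall_catch_b (a joint): grey ribbed catch pad on the tall pack's own +x side. Value in m: 0 sprung out, its face 9 mm proud of the base; 0.006 fully in against its stop, 3 mm proud. Its spring takes about 3.5 N to start and 8 N at the stop, and pushes it out again when let go; from 0.004 on its hook is clear of the lip
- pack_short1: short black battery pack, same base, stem and catches but the base only 42 mm high; origin at the centre of the base's underside; home in another bay
- pack_short2: the other short battery pack, the same as pack_short1
- driver: cordless driver without its pack, lying on its side to the left of the charger (+y), about 165 by 180 mm, 58 mm high, origin on the bench under its barrel
- spanner: combination spanner 170 mm long lying in front of the charger, origin on the bench under its middle
- screwdriver: screwdriver 200 mm long lying behind the charger, origin on the bench under it
- hammer: hammer 270 mm long lying to the right of the charger (-y), origin on the bench under it
- grease_tin: round tin, 80 mm across, 62 mm high, behind the charger to the left; origin at the centre of its underside
- oil_bottle: bottle, 60 mm across, 150 mm high, behind the charger to the right; origin at the centre of its underside
- screw_jar: glass jar, 64 mm across, 75 mm high, at the charger's right end; origin at the centre of its underside
Things that resemble listed ones, but are neither listed nor needed, are in the scene too. What is shaped like the pack_short1 but brown or turquoise is not meant.

How it is judged (in metres and radians):
On the way, in this order (a step that is already met when the one before it is completed fails the run):
1. both catches of the tall pack are pinched in (each at least 4 mm) while the pack is still home (value of joint each of pack_tall_catch_a, pack_tall_catch_b above 0.004 m and z of pack_tall in the frame of charger below 0.062 m), for 0.2 s.
2. the tall pack is drawn up clear of its bay (stem foot above the deck), upright and with both catches still in (value of joint each of pack_tall_catch_a, pack_tall_catch_b above 0.004 m and z of pack_tall_foot in the frame of charger above 0.064 m and angle between pack_tall's own z axis and vertical below 0.25 rad), for 0.1 s.
At the end, for the whole second after the job is handed in: the tall pack is held in the fingers with both catches pushed in at least 4 mm, the foot of its stem at least 45 mm above the charger's deck, within 0.2 rad of upright, slower than 30 mm/s, touching neither the charger nor another pack; both short packs within 6 mm of where they were (value of joint each of pack_tall_catch_a, pack_tall_catch_b above 0.004 m and z of pack_tall_foot in the frame of charger above 0.103 m and angle between pack_tall's own z axis and vertical below 0.2 rad and linear speed of pack_tall below 0.03 m/s and contact force between pack_tall and the fingers above 2 N and contact force between pack_tall and charger below 0.2 N and contact force between pack_tall and pack_short1 below 0.2 N and contact force between pack_tall and pack_short2 below 0.2 N and distance of each of pack_short1, pack_short2 from where it was at the start of the episode below 0.006 m); the arm keeps its last pose, push and grip.
It fails at once if the tall pack is torn upwards (5 to 12 mm) in its bay with a catch still out (less than 2 mm in) (z of pack_tall in the frame of charger between 0.063 and 0.07 m and value of joint any of pack_tall_catch_a, pack_tall_catch_b below 0.002 m).
It fails at once if a short pack is pulled up or shifted more than 6 mm (distance of any of pack_short1, pack_short2 from where it was at the start of the episode above 0.006 m).
It fails at once if another thing on the bench is shoved more than 30 mm (distance of any of driver, spanner, screwdriver, hammer, grease_tin, oil_bottle, screw_jar from where it was at the start of the episode above 0.03 m).
It also fails if it takes over 35 s, if anything falls off the work surface, if the arm or the gripper's body presses on something with over 40 N, if the wrist force passes 120 N, or if a joint passes its speed limit or range.

## Working session

There is one attempt and no reset: what is moved stays moved. The work goes in short steps, Python scripts to look and compute and a tool call to move; the robot and the scene stay as the last step left them, time stands still between calls to the robot, and variables do not carry over. Pictures are saved under pics/ and viewed, at most 10 in all, crops included, and the job is handed in when it is done.

Besides the shell and the picture viewer there is one more tool, called after ">>>" by a JSON object that holds its "api" and its "payload", one argument or row to a line. servo_tool: Moves the arm, as the interface text tells. Shift numbers are shares of 40 mm and turn numbers shares of 5 degrees, none past 1 either way. Its arguments: {"type":"object","properties":{"series":{"type":"array","items":{"type":"number"}},"force":{"type":"number"}},"required":["series"]}

```bash
mkdir -p pics; python3 - <<'E'
from rig import bot
import cv2
o=bot.get_obs();print(o['position'],o['tcp_rot'],o['t'],o['finger_gap'])
for n in ['scene','side']:
    c=bot.calibration(n);print(n,c['fovy'],c['cx'],c['cy'],c['T'].round(3).tolist() if hasattr(c['T'],'round') else c['T'])
    cv2.imwrite(f'pics/{n}1.png',bot.snapshot(n)[:,:,::-1])
E
```

```text
[ 176.1931622  -625.10326071  230.22502841] [-9.30121262e-04  9.90572069e-01  1.36989342e-01 -1.78780184e-04] 0.0 85.3978284492255
scene 52.66568845198063 325.5378243280421 245.05363067291583 [[0.706, 0.614, -0.352, 934.773], [0.708, -0.604, 0.367, -346.547], [0.013, -0.508, -0.861, 944.154], [0.0, 0.0, 0.0, 1.0]]
side 47.214540874003276 321.7717579448938 234.6882378366471 [[-0.976, -0.16, 0.148, 425.512], [-0.217, 0.75, -0.625, 673.913], [-0.011, -0.642, -0.767, 885.245], [0.0, 0.0, 0.0, 1.0]]
```

View pics/scene1.png

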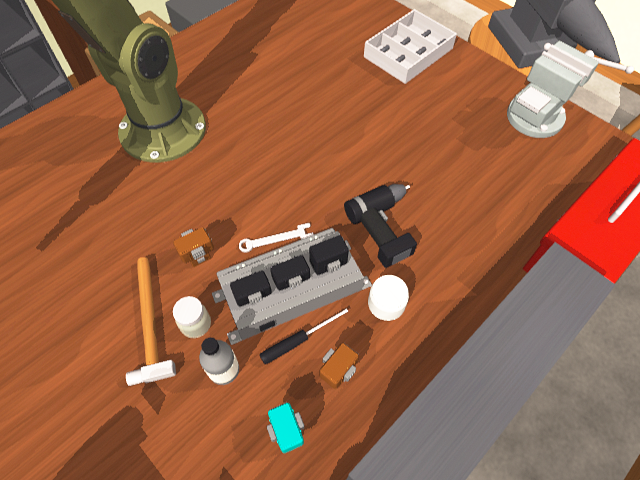

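View pics/side1.png

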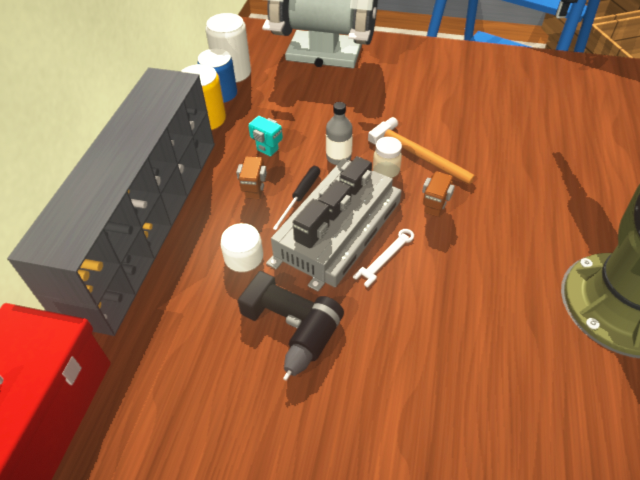

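Candidates for the tall pack: the black packs in the charger at scene (250,288), (291,271) and (329,252). The brown ones at (193,243) and (339,364) and the turquoise one at (286,427) are decoys. The pack at (329,252), side (312,222), looks tallest, so I'll check it in a close crop.

```bash
python3 - <<'E'
import cv2,numpy as np
a=cv2.imread('pics/scene1.png')[215:350,205:385]
b=cv2.imread('pics/side1.png')[145:285,260:410]
a=cv2.resize(a,None,fx=4,fy=4,interpolation=cv2.INTER_CUBIC)
b=cv2.resize(b,None,fx=4,fy=4,interpolation=cv2.INTER_CUBIC)
a=np.clip(a.astype(float)*1.0,0,255)
g=lambda i:(255*(i/255.)**0.5).astype('uint8')
cv2.imwrite('pics/c1.png',g(a));cv2.imwrite('pics/c2.png',g(b))
E
```

```text
(no output)
```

View pics/c1.png

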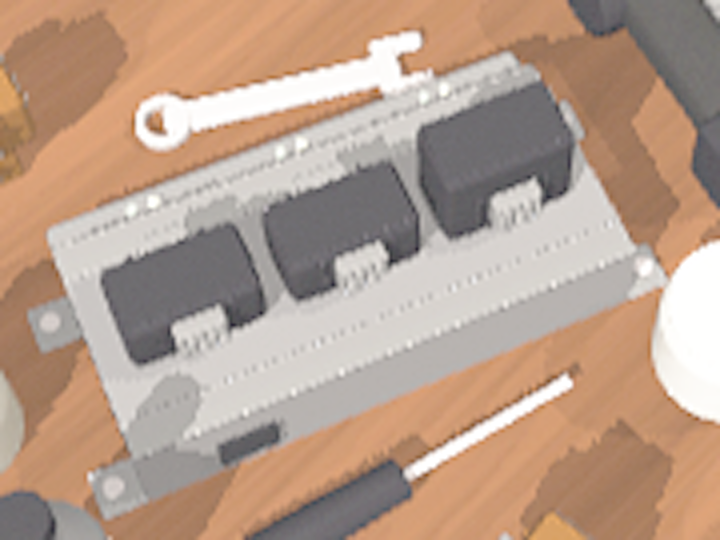

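View pics/c2.png

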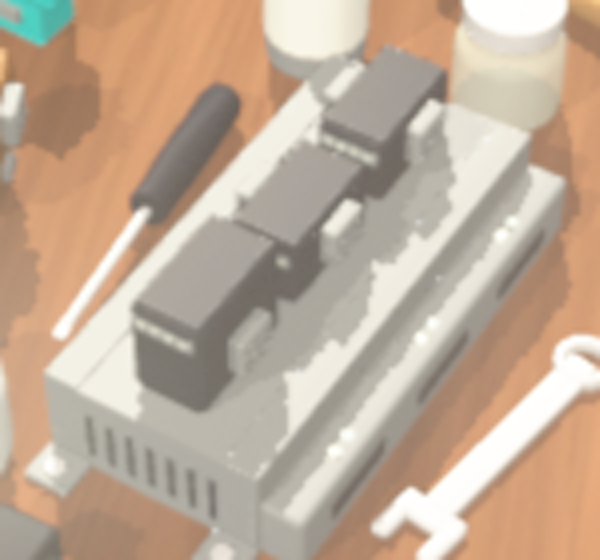

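The crops show the pack at the +y (driver) end is clearly the tallest. Its top face in the scene crop has corners at about (420,122), (548,82), (575,150) and (447,190). The deck's +x edge runs from (128,458) to (632,248). In the side crop the deck corners are at (48,375), (530,130) and (262,470).

```bash
cat > h.py <<'E'
import numpy as np
from rig import bot
def ray(c,uv,z):
    f=240/np.tan(np.radians(c['fovy']/2));T=np.array(c['T'])
    d=T[:3,:3]@[(uv[0]-c['cx'])/f,(uv[1]-c['cy'])/f,1];p=T[:3,3]
    return (p+d*(z-p[2])/d[2])[:2]
def proj(c,P):
    f=240/np.tan(np.radians(c['fovy']/2));T=np.array(c['T'])
    q=T[:3,:3].T@(np.array(P)-T[:3,3]);return np.array([c['cx']+f*q[0]/q[2],c['cy']+f*q[1]/q[2]])
E
python3 - <<'E'
from h import *
A=bot.calibration('scene');B=bot.calibration('side')
a=lambda u,v:((u-1.5)/4+205,(v-1.5)/4+215)
b=lambda u,v:((u-1.5)/4+260,(v-1.5)/4+145)
print('scene deck +x edge',[ray(A,a(*p),58).round(1) for p in [(128,458),(632,248)]])
print('side deck',[ray(B,b(*p),58).round(1) for p in [(48,375),(530,130),(262,470),(322,62)]])
print('scene top',[ray(A,a(*p),120).round(1) for p in [(420,122),(548,82),(575,150),(447,190)]])
print('side top',[ray(B,b(*p),120).round(1) for p in [(133,312),(215,218),(277,250),(200,327)]])
E
```

```text
scene deck +x edge [array([ 585.3, -223.1]), array([678.7,  32.3])]
side deck [array([678.5,  29.9]), array([ 471.8, -188.5]), array([563.8,  64.8]), array([ 591.6, -218.3])]
scene top [array([575.8, -17.8]), array([604.,  44.]), array([640.5,  25.3]), array([612.4, -35. ])]
side top [array([631.4,  33.5]), array([607.8, -32.8]), array([574.3, -18.5]), array([598.9,  36. ])]
```

>>> {"api": "servo_tool", "payload": {
  "series": [85, 0, 0, 0, -1, 85, 0, 0, 0, -1, 85, 0, 0, 0, -1, 85, 0, 0, 0, -1, 85, 0, 0, 0, -1, 85, 0, 0, 0, -1, 85, 0, 0, 0, -1, 85, 0, 0, 0, -1],
  "force": 30
}}

```text
t: 0.9
position: [176.2, -625.3, 230.6]
tcp_rot: [-0.001, 0.883, 0.469, 0.0]
ft_force: [-0.0, 0.3, 0.0]
finger_gap: 84.9
grip_force: 0.0
```

>>> {"api": "servo_tool", "payload": {
  "series": [85, 0, 0, 0, -1, 85, 0, 0, 0, -1, 85, 0, 0, 0, -0.83, 85, 1, 0.25, 0, 0, 85, 1, 0.25, 0, 0, 85, 1, 0.25, 0, 0, 85, 1, 0.25, 0, 0, 85, 1, 0.25, 0, 0]
}}

```text
t: 1.7
position: [292.6, -453.3, 230.9]
tcp_rot: [-0.0, 0.82, 0.573, -0.0]
ft_force: [-0.3, -0.5, 0.1]
finger_gap: 84.8
grip_force: 0.0
```

>>> {"api": "servo_tool", "payload": {
  "series": [85, 1, 0.25, 0, 0, 85, 1, 0.25, 0, 0, 85, 1, 0.25, 0, 0, 85, 1, 0.25, 0, 0, 85, 1, 0.25, 0, 0, 85, 1, 0.25, 0, 0, 85, 1, 0.25, 0, 0, 85, 0, 0, 0, 0]
}}

```text
t: 2.5
position: [457.2, -209.5, 231.4]
tcp_rot: [-0.0, 0.817, 0.577, 0.001]
ft_force: [-0.4, -0.2, -0.4]
finger_gap: 85.1
grip_force: 0.0
```

>>> {"api": "servo_tool", "payload": {
  "series": [85, 1, 0.28, 0, 0, 85, 1, 0.28, 0, 0, 85, 1, 0.28, 0, 0, 85, 1, 0.28, 0, 0, 85, 1, 0.28, 0, 0, 85, 1, 0.28, 0, 0, 85, 0.25, 0.02, 0, 0, 85, 0, 0, 0, 0]
}}

```text
t: 3.3
position: [603.7, -2.7, 230.6]
tcp_rot: [-0.001, 0.819, 0.574, -0.0]
ft_force: [0.2, 0.1, -0.7]
finger_gap: 85.0
grip_force: 0.0
```

```bash
python3 - <<'E'
from h import *
import cv2
o=bot.get_obs();print(o['position'],o['tcp_rot'],bot.hold_point_z)
c=bot.calibration('wrist');print({k:np.array(v).round(3).tolist() for k,v in c.items()});np.save('pics/w1.npy',c,allow_pickle=True)
im=bot.snapshot('wrist')[:,:,::-1];cv2.imwrite('pics/w1.png',(255*(im/255.)**.5).astype('uint8'))
E
```

```text
[603.74063163  -2.67567428 230.56864711] [-9.04196920e-04  8.18552652e-01  5.74430757e-01 -2.07649236e-04] 18.700000000000003
{'fovy': 58.594, 'cx': 314.666, 'cy': 237.47, 'T': [[0.94, -0.324, -0.105, 630.384], [-0.34, -0.896, -0.286, 71.651], [-0.002, 0.305, -0.953, 373.844], [0.0, 0.0, 0.0, 1.0]]}
```

View pics/w1.png

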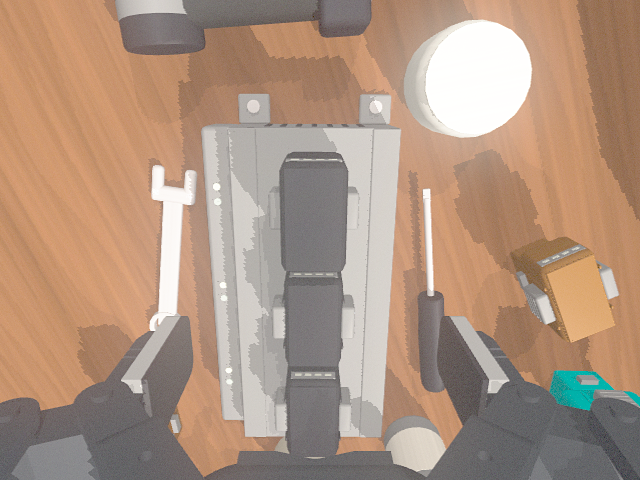

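The wrist view shows the tall pack upright in frame: top face u 281–348, v 155–272. Its catch pads have outer edges at u≈270 and 357, v≈190–228. The deck's right edge runs from (400,128) to (381,436).

```bash
python3 - <<'E'
from h import *
c=np.load('pics/w1.npy',allow_pickle=True).item()
r=lambda p,z:ray(c,p,z)
e=[r(p,58) for p in [(400,128),(381,436)]];d=e[0]-e[1];print('deck edge',e,np.linalg.norm(d),'yaw',np.degrees(np.arctan2(d[1],d[0]))-90)
for n,L,z in [('pads',[(270,209),(357,208)],96),('near top',[(281,265),(345,265)],120),('mid top',[(282,209),(347.5,209)],120)]:
    q=[r(p,z) for p in L];w=q[1]-q[0];print(n,np.mean(q,0).round(1),np.linalg.norm(w).round(1),np.degrees(np.arctan2(w[1],w[0])).round(1))
q=[r((314,v),z) for v,z in[(272,120),(162,120)]];print('y ends',q,np.mean(q,0))
q=[r((357,v),96) for v in(190,228)];print('pad ends',q)
o=bot.get_obs();w,x,y,zz=o['tcp_rot'];a=2*np.arctan2(y,x);print('tool x ang',np.degrees(a))
X=np.array([np.cos(a),np.sin(a)]);Y=np.array([np.sin(a),-np.cos(a)])
for t in [(604.5,3.5)]:
    D=np.array(t)-o['position'][:2];print(D@X,D@Y)
m=np.mean([r(p,96) for p in[(270,209),(357,208)]],0)-o['position'][:2];print('pads in tool',m@X,m@Y)
m=np.mean([r(p,120) for p in[(282,209),(347.5,209)]],0)-o['position'][:2];print('top in tool',m@X,m@Y)
E
```

```text
deck edge [array([680.93536421,  33.55943198]), array([ 587.62615788, -221.93018448])] 271.9955001541648 yaw -20.063063783902678
pads [605.8   7.7] 58.1 -19.2
near top [595.  -21.4] 40.7 -19.9
mid top [608.5  12.6] 40.0 -19.9
y ends [array([593.99008507, -26.13958593]), array([617.821837 ,  39.5906002])] [605.90596104   6.72550713]
pad ends [array([637.01471977,   9.70221564]), array([628.87432273, -15.09207051])]
tool x ang 69.95048370008081
8.415673284121937 -1.851789955829433
pads in tool 12.782892946003109 -2.0724618616151655
top in tool 18.39138563131257 -1.1959947494429517
```

>>> {"api": "servo_tool", "payload": {
  "series": [85, 0.22, -0.04, 0, 0, 85, 0, 0, 0.8, 0, 85, 0, 0, 0.8, 0, 85, 0, 0, 0.8, 0, 85, 0, 0, 0, 0, 85, 0, 0, 0, 0]
}}

```text
t: 3.95
position: [605.1, 2.9, 135.8]
tcp_rot: [0.0, 0.82, 0.572, -0.0]
ft_force: [0.1, -1.7, 0.8]
finger_gap: 85.1
grip_force: 0.0
```

```bash
python3 - <<'E'
from h import *
import cv2
o=bot.get_obs();print(o['position'],o['tcp_rot'])
im=bot.snapshot('wrist')[:,:,::-1];cv2.imwrite('pics/w2.png',(255*(im/255.)**.5).astype('uint8'))
E
```

```text
[605.14053578   2.9067207  135.82328091] [ 1.29816786e-04  8.20178193e-01  5.72108050e-01 -3.06815564e-04]
```

View pics/w2.png

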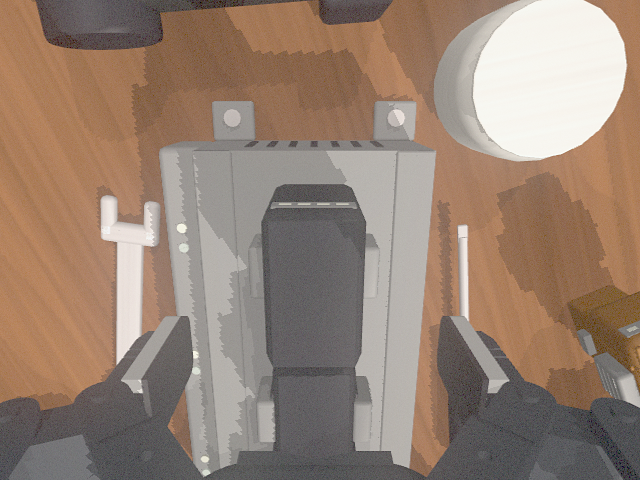

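The fingers (u 190 and 438) are centred on the pads (u 250 and 378), so I'll descend.

>>> {"api": "servo_tool", "payload": {
  "series": [85, 0.06, 0, 0.6, 0, 85, 0, 0, 0.6, 0, 85, 0, 0, 0.6, 0, 85, 0, 0, 0, 0, 85, 0, 0, 0, 0]
}}

```text
t: 4.5
position: [607.4, 6.3, 65.2]
tcp_rot: [0.001, 0.82, 0.573, 0.001]
ft_force: [0.8, 0.2, 0.9]
finger_gap: 85.0
grip_force: 0.0
```

```bash
python3 - <<'E'
from h import *
import cv2
o=bot.get_obs();print(o['position'],o['tcp_rot'],o['ft_force'])
f=lambda n:(255*(bot.snapshot(n)[:,:,::-1]/255.)**.5).astype('uint8')
s=cv2.resize(f('side')[145:285,260:400],(560,560),interpolation=2)
w=cv2.resize(f('wrist'),(240,180),interpolation=cv2.INTER_AREA)
k=np.zeros((560,800,3),'uint8');k[:,:560]=s;k[:180,560:]=w;cv2.imwrite('pics/s3.png',k)
E
```

```text
[607.35519449   6.25550437  65.20697329] [7.07372521e-04 8.19792876e-01 5.72659002e-01 8.98686572e-04] [0.80697479 0.21659076 0.89724094]
```

View pics/s3.png

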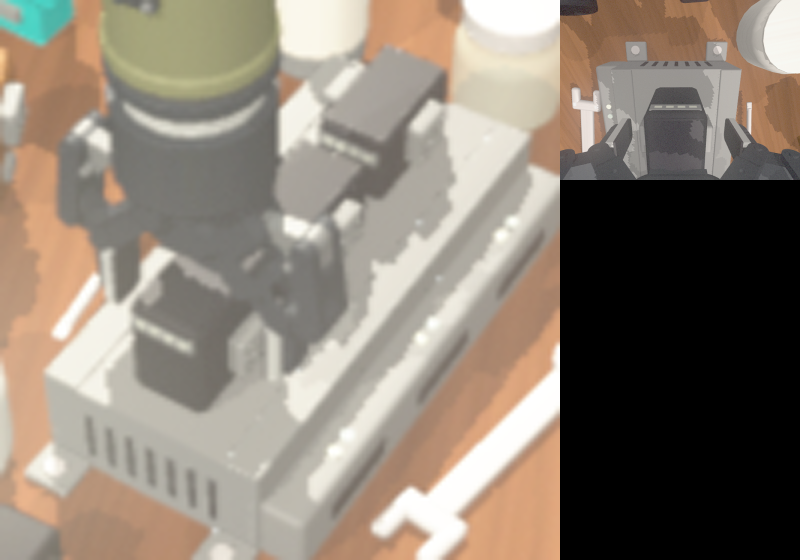

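>>> {"api": "servo_tool", "payload": {
  "series": [85, 0, -0.03, 0.04, 0, 70, 0, 0, 0, 0, 62, 0, 0, 0, 0, 55, 0, 0, 0, 0, 40, 0, 0, 0, 0, 40, 0, 0, 0, 0, 40, 0, 0, 0, 0, 40, 0, 0, 0, 0],
  "force": 45
}}

```text
t: 5.4
position: [606.0, 6.7, 64.0]
tcp_rot: [0.001, 0.82, 0.573, 0.0]
ft_force: [-2.3, -0.7, 11.6]
finger_gap: 45.8
grip_force: 47.1
```

>>> {"api": "servo_tool", "payload": {
  "series": [40, 0, 0, 0, 0, 40, 0, 0, 0, 0, 40, 0, 0, 0, 0, 40, 0, 0, 0, 0]
}}

```text
t: 5.8
position: [606.0, 6.7, 64.0]
tcp_rot: [0.001, 0.82, 0.573, 0.0]
ft_force: [-2.1, -0.9, 12.3]
finger_gap: 46.1
grip_force: 47.1
```

>>> {"api": "servo_tool", "payload": {
  "series": [40, 0, 0, -0.05, 0, 40, 0, 0, -0.1, 0, 40, 0, 0, -0.1, 0, 40, 0, 0, -0.15, 0, 40, 0, 0, -0.15, 0, 40, 0, 0, 0, 0]
}}

```text
t: 6.4
position: [605.2, 7.2, 84.6]
tcp_rot: [0.0, 0.82, 0.573, 0.0]
ft_force: [0.7, 0.9, -4.5]
finger_gap: 45.6
grip_force: 48.7
```

```bash
python3 - <<'E'
from h import *
import cv2
o=bot.get_obs();print(o['position'],o['ft_force'],o['grip_force'],o['finger_gap'])
f=lambda n:(255*(bot.snapshot(n)[:,:,::-1]/255.)**.5).astype('uint8')
s=cv2.resize(f('side')[145:285,260:400],(560,560),interpolation=2)
w=cv2.resize(f('wrist'),(240,180),interpolation=cv2.INTER_AREA)
k=np.zeros((560,800,3),'uint8');k[:,:560]=s;k[:180,560:]=w;cv2.imwrite('pics/s4.png',k)
E
```

```text
[605.22400495   7.15774754  84.61647269] [ 0.72012575  0.91766426 -4.49417362] 48.71011555194855 45.615945931604784
```

View pics/s4.png

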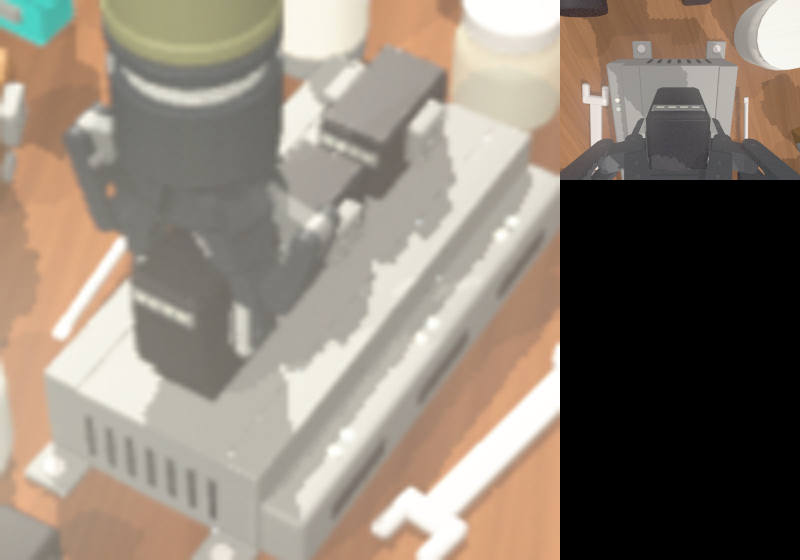

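The pack is rising with the fingers (its weight shows as 4.5 N), so I'll keep drawing it straight up.

>>> {"api": "servo_tool", "payload": {
  "series": [40, 0, 0, -0.3, 0, 40, 0, 0, -0.3, 0, 40, 0, 0, -0.4, 0, 40, 0, 0, -0.4, 0, 40, 0, 0, -0.4, 0, 40, 0, 0, -0.3, 0, 40, 0, 0, -0.15, 0, 40, 0, 0, 0, 0]
}}

```text
t: 7.3
position: [605.6, 6.8, 174.9]
tcp_rot: [0.001, 0.82, 0.573, 0.001]
ft_force: [0.9, -0.8, -5.2]
finger_gap: 45.7
grip_force: 50.6
```

>>> {"api": "servo_tool", "payload": {
  "series": [40, 0, 0, 0, 0, 40, 0, 0, 0, 0, 40, 0, 0, 0, 0, 40, 0, 0, 0, 0, 40, 0, 0, 0, 0]
}}

```text
t: 7.8
position: [604.9, 6.7, 173.4]
tcp_rot: [-0.0, 0.82, 0.573, -0.0]
ft_force: [0.7, -0.7, -4.9]
finger_gap: 45.5
grip_force: 50.6
```

```bash
python3 - <<'E'
from h import *
import cv2
f=lambda n:(255*(bot.snapshot(n)[:,:,::-1]/255.)**.5).astype('uint8')
s=cv2.resize(f('side')[110:290,230:430],(600,540),interpolation=2)
w=cv2.resize(f('wrist'),(200,150),interpolation=cv2.INTER_AREA)
k=np.zeros((540,800,3),'uint8');k[:,:600]=s;k[:150,600:]=w;cv2.imwrite('pics/s5.png',k)
E
```

```text
(no output)
```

View pics/s5.png

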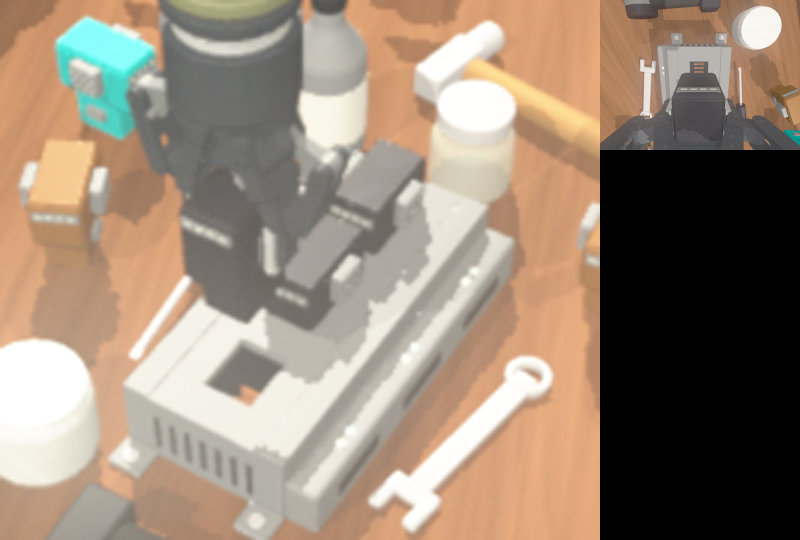

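The pack hangs upright clear of the open bay, about 109 mm above home, and both short packs are still seated.

```bash
python3 -c "
from rig import bot
print(bot.close_job())"
```

```text
the job is handed in; nothing more can be done
None
```

I pinched the tall pack's catches in, drew it straight up out of its bay, and handed the job in at about 8 s with it held upright and still, its foot about 75 mm above the deck by the lift height; the judge gave no verdict.

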